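# Clear the microscope and screwdriver, then put the module in its transit tray

## Robot

A 7-joint arm with a two-finger parallel gripper is mounted at the origin on the work surface. World frame = base frame: x ahead of the robot, y to its left, z up, the work surface at z = 0. Lengths are in m, angles in rad, forces in N, time in s.
With the tool pointing down it reaches from about 0.4 to 0.9 m from the base axis. Payload 5.5 kg.
Tool frame: the origin (TCP) lies midway between the tips of the shut fingers; the grasp point (between the pads) lies 19 mm behind it (manip.grip_depth is the distance from the TCP to the grasp point, in m); z points along the fingers, y is the line along which they close (so a half turn about z gives the same grasp; the last joint's range is limited). The gripper opens to 92 mm and grips with 3 to 60 N. Pads are 19 mm wide; open, the fingers measure 130 mm over their backs; the gripper's body (75 mm by 190 mm) begins 47 mm behind the grasp point.
Start: joints at [-0.902, 0.501, -0.427, 1.55, 0.221, 1.138, -0.21], TCP at [0.257, 0.597, 0.196] pointing down, gripper open.
Joint ranges: [-2.88, 2.88], [-0.31, 2.03], [-1.54, 1.56], [0.2, 2.42], [-1.41, 4.55], [0.19, 2.02], [-2.57, 2.57]. Speed limits (rad/s): [2.57, 2.57, 3.14, 3.14, 3.14, 3.14, 3.14].

## Interface

Orientations are given as a unit quaternion [x, y, z, w].
In Python, from bench import manip, effector, viewer gives the robot as it stands. Calls block until the motion is done:
- manip.move_pose(position, orientation): joint-space move of the TCP to a pose.
- manip.servo_line(position, ori=None, vel=0.15): straight line of the TCP; ori=None keeps the orientation; vel is the mean speed in m/s.
- manip.movej(angles): joint-space move.
- effector.open_jaws() and effector.close(f_grip=None): open the fingers fully, or close them until they stop; f_grip is the grip in N (None keeps the last).
- manip.sleep(seconds).
- manip.solve_ik(position, orientation): joint angles nearest the present ones, or None.
- viewer.get_image(name): name is "scene" or "top" or "wrist"; returns the picture (400x640x3 uint8, red, green, blue); there is no depth.
- viewer.get_calibration(name): a dict with "vfov" (degrees; the focal length in pixels is half the picture's height over the tangent of half this angle, whatever the lens; pixels are square), "cx", "cy" (the principal point, pixels), "eye" and "attitude" of the camera in the world. Camera axes: x right, y down, z forward; pixel columns grow to the right and rows downward; lengths in m; the calibration is good to about 2 mm. A picture is of the moment at which its call begins: read the wrist's pose just before it. get_calibration takes no time and is no camera call; for the wrist camera it gives the pose at the moment of the call.
A pose or a line that the arm cannot do raises manip.PlanningError and nothing moves.
- manip.hand_in(): hands the job in; it is judged then, once.
Readings, each from a call of its own:
- manip.current_clock(): time.
- manip.current_q(): joint angles.
- manip.current_joint_velocities(): joint speeds.
- manip.current_tau(): joint torques, N m.
- manip.current_tool_pos(): TCP position.
- manip.current_tcp_rot(): TCP orientation.
- manip.current_force(): force on the tool from outside, world axes, zero at the start.
- manip.current_wrist_torque(): the same for the moment, N m.
- manip.current_finger_gap(): finger opening in m.
- manip.current_gripper_force(): force on a finger pad.
Only numpy, scipy, OpenCV 4.12 (cv2) and the standard library are available. Lean on these libraries where they do the work, as an engineer would, in place of code of your own. Each camera call takes 0.05 s, during which the arm holds its last target. There are 200 camera calls.

## Task

Put the finned power module from the work mat away in the free bay of the two-bay transit tray, leaving the module already in the tray and everything else on the bench undisturbed. First swing the microscope by its upright tube until its head is right off the mat, to the side where no spray can stands in its way, and leave it there; then lift the screwdriver off the module and lay it flat in the shallow tool rest. Only then carry the module, upright and level, into the free bay, lay it flat and lengthwise there, and let go.

Things in the scene. Friction and masses are not known exactly. Their poses are not given: they have to be found in the camera images.
- scope_arm (a joint): swing angle of the microscope's horizontal arm about its upright post, rad; 0 is the arm along the -x axis of scope, positive turns anticlockwise seen from above (head moves towards -y of the stand); limits -1.5 to 1.5. It turns with light friction (about 1 N at the head) and stays where it is left.
- scope: stand of the white stereo microscope, fixed: grey foot 130 x 200 x 18 mm and upright steel post 268 mm tall; the origin is on the post's axis (the swing axis) at table height. The aluminium arm is 206 to 234 mm above the table.
- scope_tube (a point): middle of the upright steel camera tube (24 mm diameter, 242 to 307 mm above the table) on top of the microscope head, 280 mm from the post's axis; grip or push here. The head below it is round, 98 mm across, 148 to 242 mm high, with knobs 60 mm out to both sides; two eyepieces lean away from the post to 90 mm from the tube's axis, 281 mm high.
- mat: red silicone work mat with a grey middle, 300 mm (x) x 280 mm (y), 3 mm thick, fixed; origin under its centre, axes parallel to the world's. The microscope head starts over it.
- module_mid (a point): centre of the power module to be put away: a finned aluminium block with a black foot, 130 (x) x 40 (y) x 42 mm (z), 0.3 to 0.5 kg, both ends alike, lying on the mat on its foot. Its flat sides can be gripped across the 40 mm.
- driver_mid (a point): middle, half-way up, of the black cordless screwdriver: square body 105 x 32 x 32 mm along its x axis, then at +x a steel chuck (22 mm diameter) and bit (8 mm diameter) reaching 97 mm from this point; about 0.2 kg, balanced within 3 mm of this point. It lies across the module's flat top, which is 45 mm above the table.
- rest: shallow open aluminium tool rest, fixed, 220 (x) x 130 (y) x 16 mm, walls and floor 4 mm; origin under its centre. The screwdriver lies in it along its x axis, either way round. On one side of the robot, left or right.
- tray: grey two-bay tray, fixed, 168 (x) x 212 (y) mm, rim 25 mm high, floor 4 mm thick; origin under its centre. The bays, 158 (x) x 98 mm (y), are centred at y = +51 and -51 mm, with a 5 mm wall between. One holds a module; the free one has a thin grey liner, 2 mm thick, on its floor. On the side opposite to the tool rest.
- spare_mid (a point): centre of the like module (130 x 40 x 42 mm) already lying in one bay of the tray, which shows that the other bay is free; leave it alone.
- can_mid (a point): middle of a white spray can, 52 mm diameter, 180 mm tall, standing at 90 mm below this point on one side of the mat, in the way of the microscope's swing to that side; leave it alone.
- jar: white flux jar with black lid, 56 mm diameter, 50 mm tall, beside the mat; origin under its centre; bystander, low enough for the microscope to pass over.
- tin: flat tin, 56 mm diameter, 30 mm tall, on the mat; origin under its centre; bystander.
- choke: square iron-cored choke with copper winding, 46 x 46 x 42 mm, standing between the mat and the tray or rest; origin under its centre; bystander.
- spool: steel spool, 54 mm diameter, 40 mm tall, standing between the mat and the rest or tray; origin under its centre; bystander.
Mind the look-alikes: they are no part of the job. Leave any blue or purple look-alike of the part that bears module_mid alone. What is shaped like the part that bears driver_mid but red is not meant.

How it is judged:
On the way, in this order (a step that is already met when the one before it is completed fails the run):
1. the microscope has been swung until its head is off the mat to one side (tube axis more than 150 mm to the side of the mat's centre line) ((y of scope_tube in the frame of mat above 0.15 m or y of scope_tube in the frame of mat below -0.15 m)), for 0.2 s.
2. the screwdriver lies flat in the tool rest, let go (x of driver_mid in the frame of rest between -0.06 and 0.06 m and y of driver_mid in the frame of rest between -0.045 and 0.045 m and z of driver_mid in the frame of rest between 0.012 and 0.028 m and angle between driver_mid's own x axis and vertical above 1.45 rad and contact force between the fingers and driver below 0.1 N and linear speed of driver below 0.03 m/s), for 0.2 s.
3. the module lies flat in the free bay, let go (x of module_mid in the frame of tray between -0.02 and 0.02 m and (y of module_mid in the frame of tray between 0.02 and 0.083 m or y of module_mid in the frame of tray between -0.083 and -0.02 m) and z of module_mid in the frame of tray between 0.022 and 0.031 m and angle between module_mid's own z axis and vertical below 0.06 rad and angle between the x axis of module_mid and the x axis of tray, either way round below 0.3 rad and contact force between the fingers and module below 0.1 N and linear speed of module below 0.02 m/s), for 0.2 s.
At the end, for the whole second after the job is handed in: Module flat and upright in the free bay, lengthwise (within 0.3 rad, and 20 mm along the bay), at rest, let go; screwdriver flat in the tool rest within 60 mm lengthwise and 45 mm crosswise of its centre; microscope tube more than 150 mm to the side of the mat's centre line (all of step 2 and all of step 3 and (y of scope_tube in the frame of mat above 0.15 m or y of scope_tube in the frame of mat below -0.15 m)); the robot touches nothing.
It fails at once if the module already in the tray is moved by more than 20 mm (distance of spare_mid from where it was at the start of the episode above 0.02 m).
It fails at once if the spray can is moved by more than 20 mm (distance of can_mid from where it was at the start of the episode above 0.02 m).
It fails at once if another bystander (jar, tin, choke or spool) is moved by more than 20 mm (distance of any of jar, tin, choke, spool from where it was at the start of the episode above 0.02 m).
It fails at once if the module is tipped more than 0.6 rad (angle between module_mid's own z axis and vertical above 0.6 rad).
It also fails if it takes over 72 s, if anything falls off the work surface, if the arm or the gripper's body presses on something with over 40 N, if the wrist force passes 120 N, or if a joint passes its speed limit or range.

## Working session

There is one attempt and no reset: what is moved stays moved. The work goes in short steps, each a Python script; the robot and the scene stay as the last script left them, time stands still between calls to the robot, and variables do not carry over. Pictures are saved under pics/ and viewed, at most 10 in all, crops included, and the job is handed in when it is done.

```bash
ls; mkdir -p pics; python3 - <<'E'
from bench import manip, effector, viewer
import cv2
for n in ("top","scene"):
    c=viewer.get_calibration(n); print(n,c)
    im=viewer.get_image(n); cv2.imwrite(f"pics/{n}0.png",im[:,:,::-1])
print(viewer.get_calibration("wrist"),manip.current_clock(),manip.current_tcp_rot())
E
```

```text
pics
top {'vfov': 44.834823862006644, 'cx': 329.19377291273094, 'cy': 197.87888617747865, 'eye': array([0.25710812, 0.01097561, 1.51321957]), 'attitude': array([ 0.71013389, -0.69818976,  0.06996858, -0.05783861])}
scene {'vfov': 52.61774970041924, 'cx': 319.9813113295438, 'cy': 199.36993703278497, 'eye': array([ 1.1892453 , -0.78740984,  1.06385212]), 'attitude': array([ 0.84448694,  0.32925892, -0.14275374, -0.39755722])}
{'vfov': 58.44337282665102, 'cx': 320.24415760047503, 'cy': 203.32170149399187, 'eye': array([0.19626214, 0.62269918, 0.3831204 ]), 'attitude': array([0.82873437, 0.54572862, 0.06777846, 0.10385421])} 0.1 [ 2.01476000e-01  9.79493038e-01 -8.75376295e-04 -2.08770595e-04]
```

View pics/top0.png

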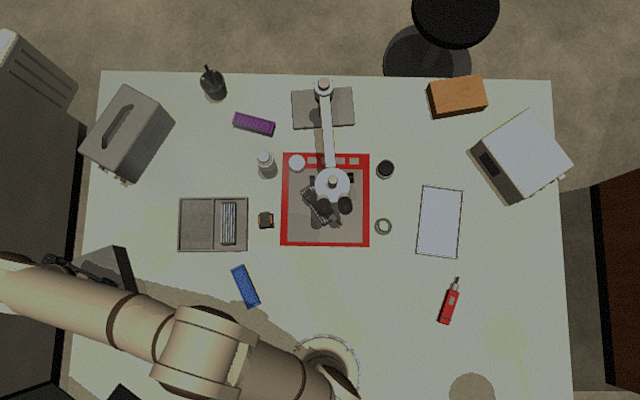

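View pics/scene0.png

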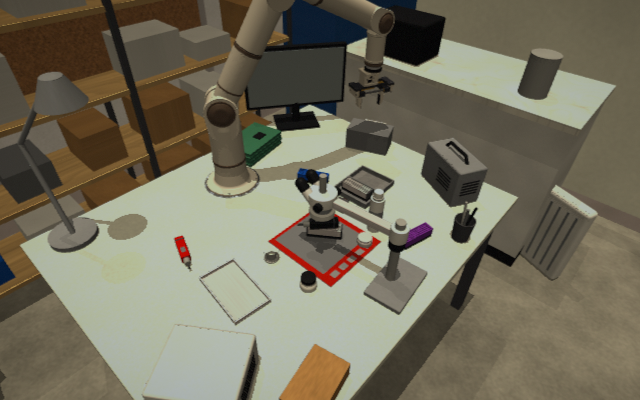

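Top view, where up is +x and left is +y:
- **Microscope:** tube at (332,182), post at (323,86).
- **Mat:** centre about (325,200).
- **Spray can:** left at (265,165), so I swing right, towards -y.
- **Tray:** left at (213,224). The spare is in its right bay at (229,222), so the left bay is free.
- **Rest:** right at (440,221).
- **Bystanders:** jar (386,169), spool (383,226), choke (266,219), tin (297,162).
- **Possible module look-alikes:** blue (245,286), purple (254,124) and the spare (229,222). The wanted module is under the microscope at about (325,205).
- **Possible driver look-alikes:** the red one at (449,302). The black one lies on the module.

```bash
cat > h.py <<'E'
from bench import manip, effector, viewer
import numpy as np, cv2
from scipy.spatial.transform import Rotation as R
def ray(c,u,v):
    f=200/np.tan(np.radians(c['vfov'])/2)
    return R.from_quat(c['attitude']).apply([(u-c['cx'])/f,(v-c['cy'])/f,1])
def at(c,u,v,z):
    d=ray(c,u,v); e=np.array(c['eye']); return e+d*(z-e[2])/d[2]
def proj(c,p):
    f=200/np.tan(np.radians(c['vfov'])/2)
    q=R.from_quat(c['attitude']).inv().apply(np.array(p)-c['eye']); return f*q[0]/q[2]+c['cx'], f*q[1]/q[2]+c['cy']
def down(yaw):  # tool z down, tool y along world direction yaw
    y=np.array([np.cos(yaw),np.sin(yaw),0]); z=np.array([0,0,-1.]); x=np.cross(y,z)
    return R.from_matrix(np.c_[x,y,z]).as_quat()
def best(p,yaw):
    "quaternion of the half-turn pair with least joint travel"
    q0=manip.current_q(); o=[]
    for k in (yaw,yaw+np.pi):
        s=manip.solve_ik(p,down(k))
        if s is not None: o.append((np.abs(np.array(s)-q0).max(),k))
    return min(o)[1]
E
python3 - <<'E'
from h import *
c=viewer.get_calibration("top")
for n,u,v,z in [("post",323,84,.268),("tube",332.5,181,.307),("matc1",281.5,153.5,.003),("matc2",369,153.5,.003),("matc3",369.5,246,.003),("matc4",280.5,245.5,.003),
 ("tray1",180,198,.025),("tray2",248,197,.025),("tray3",247,251,.025),("tray4",178,252,.025),("rest1",422,186,.016),("rest2",463,188,.016),("rest3",458,258,.016),("rest4",416,254,.016),
 ("spare",229,222,.046),("can",264,157,.18),("jar",386,168,.05),("spool",383,226,.04),("choke",266,219,.04),("tin",297,162,.03)]:
    print(n,at(c,u,v,z).round(3))
im=viewer.get_image("scene")
cs=viewer.get_calibration("scene")
print(proj(cs,at(c,332.5,181,.307)),proj(cs,at(c,323,84,.268)))
im=cv2.imread("pics/top0.png")[60:270,160:480]
cv2.imwrite("pics/crop1.png",cv2.resize(im,None,fx=2.5,fy=2.5,interpolation=cv2.INTER_CUBIC))
E
```

```text
post [0.801 0.013 0.268]
tube [ 0.522 -0.016  0.307]
matc1 [0.676 0.143 0.003]
matc2 [ 0.682 -0.139  0.003]
matc3 [ 0.384 -0.141  0.003]
matc4 [0.381 0.136 0.003]
tray1 [0.521 0.45  0.025]
tray2 [0.528 0.24  0.025]
tray3 [0.36  0.236 0.025]
tray4 [0.354 0.445 0.025]
rest1 [ 0.575 -0.306  0.016]
rest2 [ 0.571 -0.436  0.016]
rest3 [ 0.35  -0.413  0.016]
rest4 [ 0.36  -0.283  0.016]
spare [0.446 0.291 0.046]
can [0.616 0.176 0.18 ]
jar [ 0.623 -0.187  0.05 ]
spool [ 0.442 -0.179  0.04 ]
choke [0.458 0.18  0.04 ]
tin [0.642 0.091 0.03 ]
(np.float64(321.74197626324286), np.float64(174.99404070257535)) (np.float64(399.87838931743374), np.float64(221.28245165493226))
```

View pics/crop1.png

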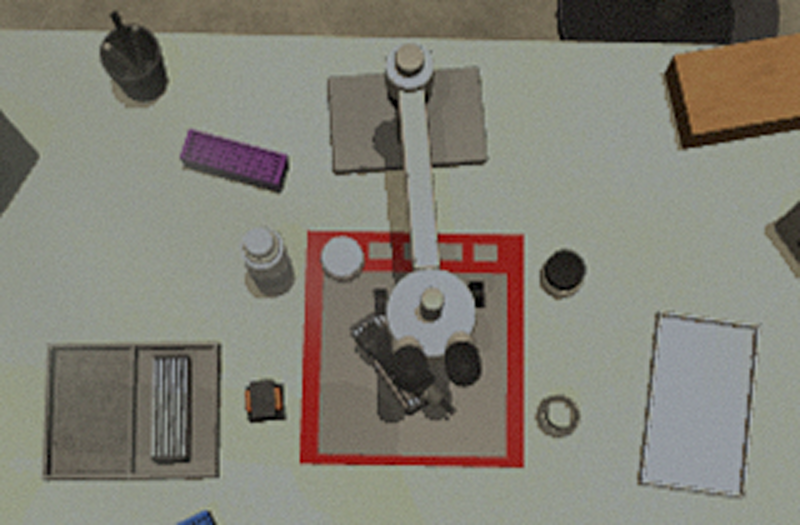

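The crop confirms the layout. The microscope tube is at crop (431,302). The finned module with the black driver lying across it is under the eyepieces at crop (390,360). Next is the swing towards -y.

```bash
cat > s1.py <<'E'
from h import *
post=np.array([.801,.0125]); 
P=lambda A,z,r=.28: np.r_[post-r*np.array([np.cos(A),np.sin(A)]),z]
A0=.10; A1=1.3
p=manip.current_tool_pos(); 
manip.servo_line([p[0]+.05,p[1]-.05,.40],vel=.3)
# choose yaw branch workable at both ends
k=[y for y in (A0-np.pi/2,A0+np.pi/2) if manip.solve_ik(P(A0,.4),down(y)) is not None and manip.solve_ik(P(A1,.262),down(y+A1-A0)) is not None]
print(k)
qs=[np.abs(np.array(manip.solve_ik(P(A0,.4),down(y)))-manip.current_q()).max() for y in k]; y0=k[int(np.argmin(qs))]; print(qs)
manip.move_pose(P(A0,.40),down(y0))
manip.servo_line(P(A0,.264),vel=.12)
print(manip.current_force())
effector.close(8); print("gap",manip.current_finger_gap(),manip.current_force(),manip.current_clock())
for A in np.linspace(A0,A1,9)[1:]:
    manip.servo_line(P(A,.264),ori=down(y0+A-A0),vel=.12)
    print(A,manip.current_force().round(1),manip.current_finger_gap())
effector.open_jaws()
manip.servo_line(P(A1,.40),vel=.2)
print(manip.current_clock(),manip.current_q())
cv2.imwrite("pics/top1.png",viewer.get_image("top")[:,:,::-1])
E
python3 s1.py
```

```text
[-1.4707963267948965, 1.6707963267948966]
[np.float64(1.4313943261018078), np.float64(1.6946108882334352)]
[ 0.20804217 -0.35507803 -0.08814968]
gap 0.023415137030798713 [ 0.39882532 -0.98525241  0.08882221] 5.5333
0.25 [-0.7 -0.3  0. ] 0.02337591753854224
0.4 [-1.9 -1.6  1.4] 0.02376147617565833
0.5499999999999999 [-3.6 -2.   1.3] 0.023768371255534215
0.7 [-3.6 -2.8  0.5] 0.02346763618354825
0.85 [-2.4 -3.6 -0. ] 0.024009017276321026
0.9999999999999999 [-2.8 -5.6 -1.5] 0.02324151710750848
1.1500000000000001 [-1.8 -5.5 -1. ] 0.023484263535313986
1.3 [-1.6 -6.3 -1.9] 0.023283921628602117
11.5417 [ 0.27516832  0.638307    0.06668025  0.8475217  -0.03987156  1.65870702
  0.05457602]
```

```bash
cat > s2.py <<'E'
from h import *
import json
manip.servo_line([.62,-.12,.42],vel=.3)
y=best([.47,.0,.36],-np.pi/2); 
manip.move_pose([.47,0,.36],down(y))
c=viewer.get_calibration("wrist"); im=viewer.get_image("wrist"); print(c['eye'],R.from_quat(c['attitude']).as_matrix().round(2).tolist())
json.dump({k:np.array(v).tolist() for k,v in c.items()},open("w1.json","w"))
cv2.imwrite("pics/w1.png",im[:,:,::-1])
cv2.imwrite("pics/top2.png",viewer.get_image("top")[:,:,::-1])
print(manip.current_clock())
E
python3 s2.py
```

```text
[ 0.53678297 -0.00093714  0.54835289] [[-0.0, -0.97, -0.25], [-1.0, 0.0, 0.0], [-0.0, 0.25, -0.97]]
13.775
```

View pics/w1.png

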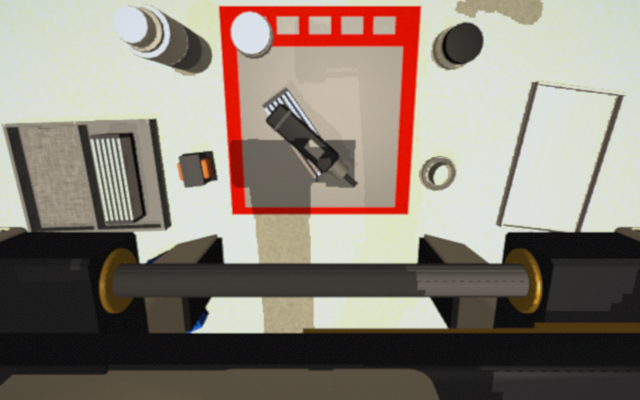

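View pics/top2.png

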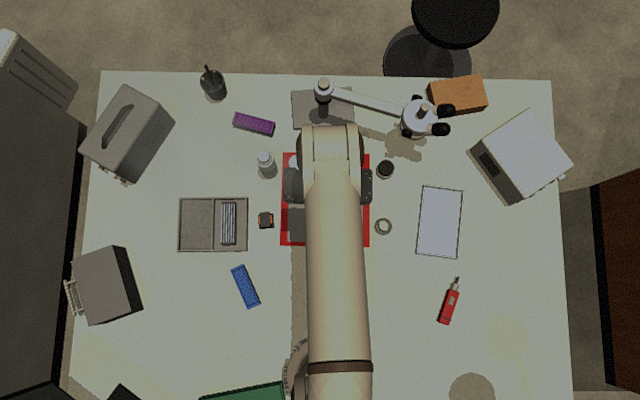

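The microscope is off the mat to the right, with its tube at about (424,107) in the top view. In the wrist image the module is around (295,130) and the black driver lies along it, from about (270,110) to (355,185). I need a close crop.

```bash
python3 -c "
import cv2
im=cv2.imread('pics/w1.png')[75:200,240:370]
im=cv2.convertScaleAbs(im,alpha=1.6,beta=20)
cv2.imwrite('pics/crop2.png',cv2.resize(im,None,fx=4.6,fy=4.6,interpolation=cv2.INTER_CUBIC))"
```

```text
(no output)
```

View pics/crop2.png

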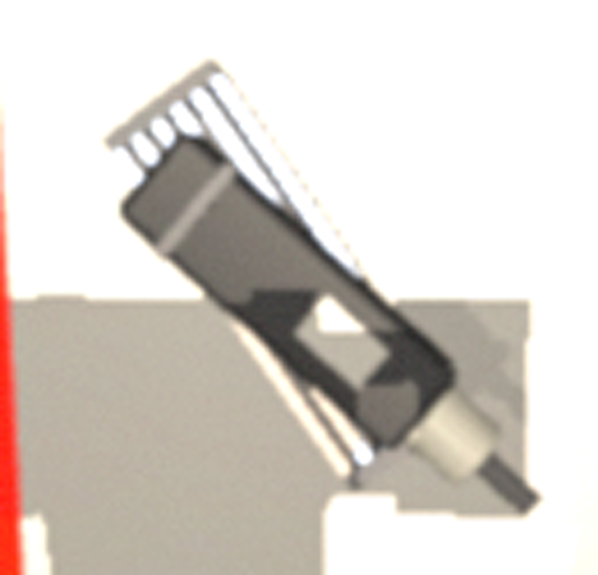

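Crop: driver body-top corners are (123,205), (193,137), (452,370) and (385,445), with the bit tip at (535,500). The module's far end is (107,140)-(213,62) and its near-left corner is (355,480). Next I compute the poses and move the driver. I'll grip it high so the opening fingers clear the walls of the rest.

```bash
cat > s3.py <<'E'
from h import *
import json
c=json.load(open("w1.json"))
px=lambda a,z: at(c,240+a[0]/4.6,75+a[1]/4.6,z)
co=[px(a,.077) for a in [(123,205),(193,137),(452,370),(385,445)]]
D=np.mean(co,0); tip=px((535,500),.061)
l=(co[2]+co[3]-co[0]-co[1])/2; yaw=np.arctan2(l[1],l[0]); t=tip-D
print("driver",D.round(4),"len",np.linalg.norm(l),"w",np.linalg.norm(co[0]-co[1]),np.linalg.norm(co[2]-co[3]),"yaw",yaw,np.arctan2(t[1],t[0]),np.hypot(*t[:2]))
m=[px(a,.045) for a in [(107,140),(213,62),(355,480)]]
print("module",((m[1]+m[2])/2).round(4),np.linalg.norm(m[0]-m[1]),np.linalg.norm(m[2]-m[0]))
D=(D+tip-t/np.hypot(*t[:2])*.097)/2 if 0 else D
ry=-.1; rc=np.array([.464,-.3595])+.018*np.array([np.cos(ry),np.sin(ry)])
opts=[]
for s in (np.pi/2,-np.pi/2):
    for b in (np.pi+ry,ry):
        # nearest turn
        q1=manip.solve_ik([D[0],D[1],.2],down(yaw+s)); q2=manip.solve_ik([*rc,.2],down(b+s))
        if q1 is not None and q2 is not None:
            opts.append((np.abs(np.array(q1)-manip.current_q()).max()+np.abs(np.array(q2)-q1).max(),yaw+s,b+s))
o=min(opts); print(opts)
import sys
if len(sys.argv)>1:
    manip.move_pose([D[0],D[1],.2],down(o[1]))
    manip.servo_line([D[0],D[1],.057],vel=.12); print(manip.current_force())
    effector.close(15); print("gap",manip.current_finger_gap(),manip.current_gripper_force())
    manip.servo_line([D[0],D[1],.19],vel=.15)
    cv2.imwrite("pics/w2.png",viewer.get_image("wrist")[:,:,::-1])
    print("gap",manip.current_finger_gap(),manip.current_force(),manip.current_clock())
    manip.move_pose([*rc,.19],down(o[2]))
    cv2.imwrite("pics/w3.png",viewer.get_image("wrist")[:,:,::-1])
    cv2.imwrite("pics/sc3.png",viewer.get_image("scene")[:,:,::-1])
    json.dump({k:np.array(v).tolist() for k,v in viewer.get_calibration("wrist").items()},open("w3.json","w"))
    print(manip.current_clock(),manip.current_finger_gap())
E
python3 s3.py
```

```text
driver [0.5043 0.0215 0.077 ] len 0.09822976250796704 w 0.027123889671063526 0.028870371032370928 yaw -2.307501387187815 -2.2896033869891452 0.09594515010709541
module [0.5063 0.0243 0.045 ] 0.03865945330642439 0.12529928777217123
[(np.float64(1.2103457611639945), np.float64(-0.7367050603929184), 4.61238898038469), (np.float64(3.7621421986847325), np.float64(-0.7367050603929184), 1.4707963267948965), (np.float64(4.937049209658028), np.float64(-3.8782977139827115), 1.4707963267948965), (np.float64(6.197809693617448), np.float64(-3.8782977139827115), -1.6707963267948966)]
```

```bash
python3 s3.py go | tail -5; python3 -c "
import cv2,numpy as np
a=cv2.imread('pics/w2.png');b=cv2.imread('pics/w3.png')
cv2.imwrite('pics/w23.png',np.vstack([a[:300],b[:300]]))"
```

```text
[(np.float64(1.2103457611639945), np.float64(-0.7367050603929184), 4.61238898038469), (np.float64(3.7621421986847325), np.float64(-0.7367050603929184), 1.4707963267948965), (np.float64(4.937049209658028), np.float64(-3.8782977139827115), 1.4707963267948965), (np.float64(6.197809693617448), np.float64(-3.8782977139827115), -1.6707963267948966)]
[ 0.94795685 -0.71254783  0.62489107]
gap 0.0005923888336283947 0.0
gap 0.0004389727087873787 [ 1.18582936  0.63104445 -0.7568931 ] 18.4333
19.9583 0.0004723809070635086
```

View pics/w23.png

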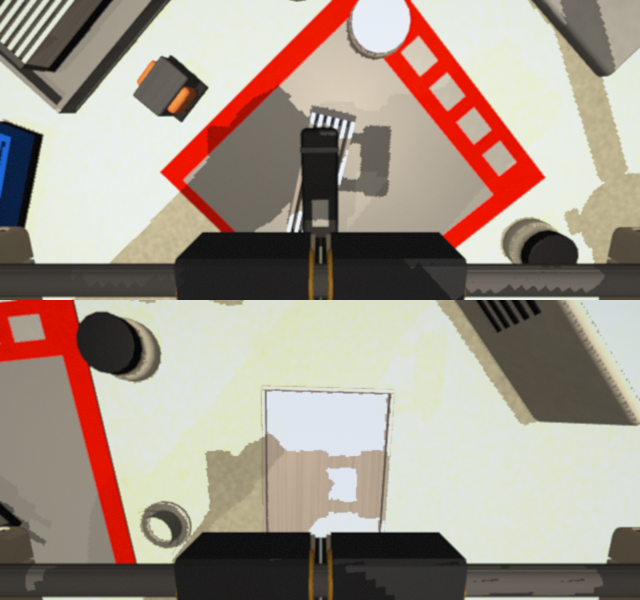

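The gripper closed on nothing and the driver still lies on the module. I'll check the wrist-camera geometry against the top-view mat corners.

```bash
python3 - <<'E'
from h import *
import json
c=json.load(open("w1.json")); print(c)
for a in [(220,7),(420,7),(409,213),(233,213)]: print(at(c,*a,.003).round(3))
print("can top",at(c,141,28,.18).round(3),"spool",at(c,437,172,.04).round(3),"choke",at(c,193,168,.042).round(3))
for p in [(.504,.0215,.077),(.52,.03,.077),(.47,0,.36)]: print(proj(c,p))
c3=json.load(open("w3.json")); print(at(c3,265,88,.016),at(c3,393,91,.016), at(c3,168,225,.04))
print(manip.current_tool_pos(),manip.current_tcp_rot())
E
```

```text
{'vfov': 58.44337282665102, 'cx': 320.24415760047503, 'cy': 203.32170149399187, 'eye': [0.5367829669923151, -0.0009371398463312277, 0.5483528929251351], 'attitude': [-0.7012904142113003, 0.7020119450405382, 0.08784974924255726, -0.08748374428293962]}
[0.678 0.138 0.003]
[ 0.678 -0.139  0.003]
[ 0.382 -0.141  0.003]
[0.383 0.138 0.003]
can top [0.614 0.169 0.18 ] spool [ 0.454 -0.168  0.04 ] choke [0.46  0.181 0.042]
(np.float64(303.1575233185329), np.float64(138.58891488431485))
(np.float64(296.40624190933164), np.float64(126.01575274037995))
(np.float64(318.82056977607283), np.float64(236.35868999912748))
[ 0.57723799 -0.31400923  0.016     ] [ 0.56252617 -0.4370412   0.016     ] [ 0.45604581 -0.2041634   0.04      ]
[ 0.48328267 -0.35897393  0.18991229] [ 9.98846469e-01 -4.80138568e-02  1.92439491e-04 -6.03928773e-04]
```

```bash
python3 - <<'E'
from h import *
import json
effector.open_jaws()
p=[.45,.02,.25]; manip.move_pose(p,down(-np.pi/2))
c=viewer.get_calibration("wrist"); im=viewer.get_image("wrist")
json.dump({k:np.array(v).tolist() for k,v in c.items()},open("w4.json","w"))
cv2.imwrite("pics/w4.png",im[:,:,::-1]); print(manip.current_clock(),manip.current_tool_pos())
u,v=map(int,proj(c,(.504,.0215,.077))); print(u,v)
x0,y0=u-90,max(0,v-75)
cv2.imwrite("pics/crop4.png",cv2.resize(cv2.convertScaleAbs(im[y0:y0+150,x0:x0+180,::-1],alpha=1.8,beta=25),None,fx=4,fy=4,interpolation=cv2.INTER_CUBIC)); print(x0,y0)
E
```

```text
22.9083 [0.45035315 0.01868247 0.24988972]
317 125
227 50
```

View pics/crop4.png

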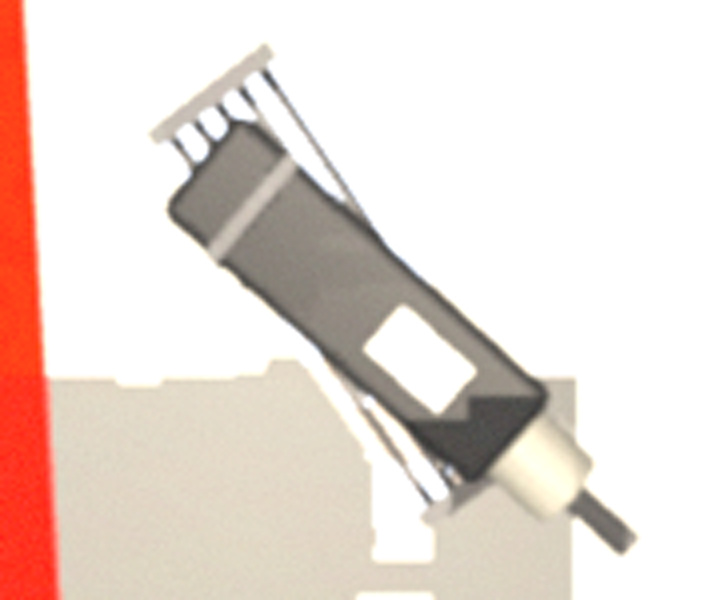

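Driver corners in the crop are (170,208), (240,122), (545,395) and (478,478). The centre is at about image (316.5,125), exactly where predicted, so it has not moved. The first close must therefore have been too high. I'll go lower in steps and watch pose, force and gap.

```bash
cat > s5.py <<'E'
from h import *
D=[.5043,.0215]; y=-.7367
manip.move_pose([*D,.12],down(y))
for z in (.051,.045,.040):
    manip.servo_line([*D,z],vel=.1)
    print(z,manip.current_tool_pos().round(4),R.from_quat(manip.current_tcp_rot()).as_matrix()[:,1:].round(3).tolist(),manip.current_force().round(2),"gap",manip.current_finger_gap())
    cv2.imwrite(f"pics/sc5_{z}.png",viewer.get_image("scene")[:,:,::-1])
    if abs(manip.current_force()[2])>4: break
    effector.close(15)
    g=manip.current_finger_gap(); print("closed",g,manip.current_gripper_force())
    if g>.02: break
    cv2.imwrite(f"pics/sc5c_{z}.png",viewer.get_image("scene")[:,:,::-1])
    effector.open_jaws(); break
print(manip.current_clock())
E
python3 s5.py
```

```text
0.051 [0.5048 0.0215 0.0515] [[0.741, 0.001], [-0.672, 0.0], [0.001, -1.0]] [-0.45 -0.45 -0.65] gap 0.09185126455836569
closed -3.8593986447913006e-05 0.0
27.6333
```

```bash
python3 - <<'E'
import cv2,numpy as np
L=[]
for n in ("sc5_0.051","sc5c_0.051"):
    im=cv2.imread(f"pics/{n}.png")[130:280,250:400]
    L.append(cv2.resize(cv2.convertScaleAbs(im,alpha=1.3,beta=30),(400,400),interpolation=cv2.INTER_CUBIC))
cv2.imwrite("pics/c5.png",np.hstack(L))
from h import *
c=viewer.get_calibration("scene")
for p in [(.5048,.0215,.0515),(.5048,.0215,.077)]:
    u,v=proj(c,p); print((u-250)*2.667,(v-130)*2.667)
E
```

```text
195.91009775851094 254.47686335509655
196.4088828762502 240.7017001796282
```

View pics/c5.png

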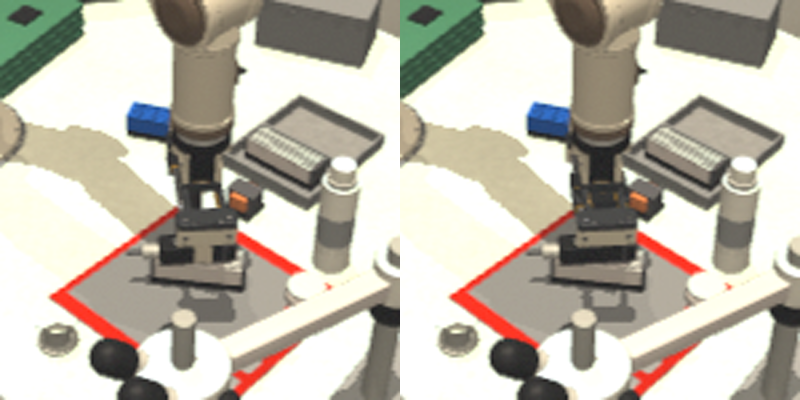

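The fingers appear to straddle the driver before closing (left panel, about (196,250)), yet close fully. I have one view left, so I'll combine zoomed panels with markers.

```bash
python3 - <<'E'
from h import *
import json
c=viewer.get_calibration("scene"); n=np.array([.741,-.672,0]); T=np.array([.5048,.0215,.0515])
def pan(im,x0,y0,w,h,pts,c):
    k=400/w; o=cv2.resize(cv2.convertScaleAbs(np.ascontiguousarray(im[y0:y0+h,x0:x0+w]),alpha=1.3,beta=20),(400,300),interpolation=cv2.INTER_CUBIC)
    for p,col in pts:
        u,v=proj(c,p); cv2.circle(o,(int((u-x0+.5)*k),int((v-y0+.5)*k)),3,col,1)
    return o
G,B,M=(0,255,0),(255,0,0),(255,0,255)
a=cv2.imread("pics/sc5_0.051.png"); b=cv2.imread("pics/sc5c_0.051.png")
w0c=viewer.get_calibration("wrist"); w0=viewer.get_image("wrist")[:,:,::-1]
t=manip.current_tool_pos(); print(t)
manip.servo_line([.5043,.0215,.12],vel=.15)
w1c=viewer.get_calibration("wrist"); w1=viewer.get_image("wrist")[:,:,::-1]
json.dump({k:np.array(v).tolist() for k,v in w1c.items()},open("w6.json","w")); cv2.imwrite("pics/w6.png",w1)
P=[pan(a,285,195,72,54,[(T+.046*n,G),(T-.046*n,B),(T,M)],c),pan(b,285,195,72,54,[(T,M)],c),
   pan(w0,120,0,400,300,[(T+.046*n,G),(T-.046*n,B),(T,M)],w0c),pan(w1,120,0,400,300,[((.504,.0215,.077),M)],w1c)]
cv2.imwrite("pics/p6.png",np.vstack([np.hstack(P[:2]),np.hstack(P[2:])]))
E
```

```text
[0.50425407 0.02148874 0.05098831]
```

View pics/p6.png

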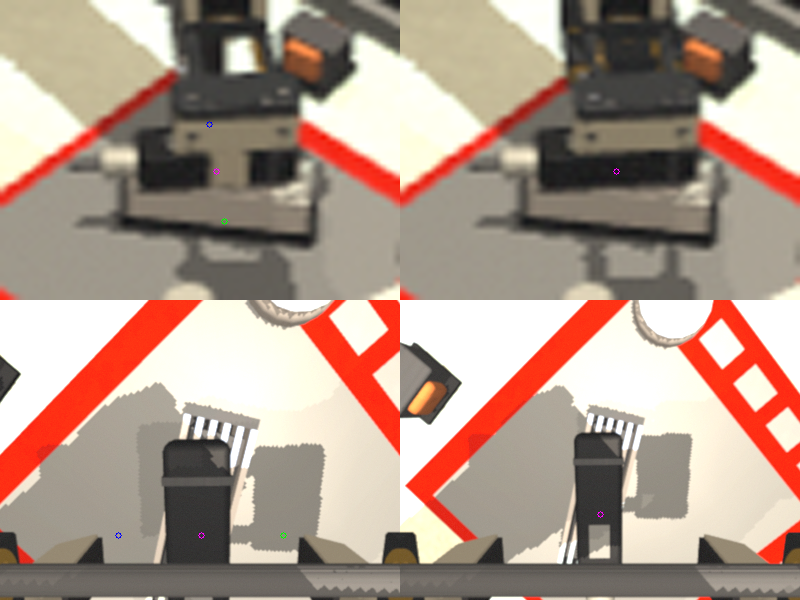

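Found the cause. In the top-left panel the open fingertip is at (230,187), but the reported TCP puts it at (225,221). The wrist view agrees: there is no finger at the marked tip spots. So the real tips sit about 30 mm above the reported TCP, and the jaws closed over the driver. I'll apply a -30 mm correction and check the gap after closing.

```bash
cat > s7.py <<'E'
from h import *
D=[.5043,.0215]; y=-.7367; ry=-.1; ok=False
for z in (.027,.021):
    manip.servo_line([*D,z],vel=.12)
    f=manip.current_force().round(1); effector.close(20); g=manip.current_finger_gap(); print(z,f,g,manip.current_gripper_force())
    if g>.02: ok=True;break
    effector.open_jaws()
if ok:
    manip.servo_line([*D,.14],vel=.15); print("lifted",manip.current_finger_gap(),manip.current_force())
    cv2.imwrite("pics/w7.png",viewer.get_image("wrist")[:,:,::-1])
    if manip.current_finger_gap()>.02:
        rc=np.array([.464,-.3595])+.018*np.array([np.cos(ry),np.sin(ry)])
        manip.move_pose([*rc,.14],down(np.pi+ry+np.pi/2))
        zr=z-.036; manip.servo_line([*rc,zr],vel=.12); print("at rest",manip.current_finger_gap(),manip.current_force(),manip.current_tool_pos())
        effector.open_jaws(); print(manip.current_force())
        manip.servo_line([*rc,.14],vel=.2)
        cv2.imwrite("pics/w8.png",viewer.get_image("wrist")[:,:,::-1])
print(manip.current_clock())
E
python3 s7.py
python3 - <<'E'
from h import *
import json
c=json.load(open("w4.json"))
for z in (.006,.045):
    f,g,n=[at(c,227+a/4,50+b/4,z) for a,b in [(153,135),(268,48),(425,515)]]
    d=n-f; print(z,((g+n)/2).round(4),np.linalg.norm(g-f),np.linalg.norm(d),np.arctan2(d[1],d[0]))
E
```

```text
0.027 [ 0.4 -0.  -0.5] 0.03180577869397737 19.981955587863922
lifted 0.03193886917678983 [ 0.06688727 -0.11467678 -2.44344918]
at rest 0.031582776216941444 [ 1.24027443  0.50102289 -2.29496555] [ 0.48256043 -0.36182073 -0.00814528]
[ 0.11072463 -0.47833827  0.97836101]
36.0
0.006 [0.505  0.0257 0.006 ] 0.04090135327303967 0.1362290761172377 -2.5232559616601513
0.045 [0.5061 0.0251 0.045 ] 0.03721345641064081 0.12394589372406717 -2.5232559616601513
```

The driver was carried (gap 31.8 mm) and released over the rest. Next is the module, gripped high so the opening fingers clear the 25 mm tray rim.

```bash
cat > s9.py <<'E'
from h import *
import json
M=[.5055,.0255]; y=-2.523+np.pi/2
manip.move_pose([*M,.12],down(y))
c=viewer.get_calibration("wrist"); im=viewer.get_image("wrist"); cv2.imwrite("pics/w9.png",im[:,:,::-1])
json.dump({k:np.array(v).tolist() for k,v in c.items()},open("w9.json","w"))
# driver check in the top view: dark pixels in the rest
t=viewer.get_image("top"); cv2.imwrite("pics/top9.png",t[:,:,::-1]); ct=viewer.get_calibration("top")
m=np.zeros((400,640),np.uint8); cv2.fillPoly(m,[np.array([[424,190],[460,192],[455,253],[419,250]])],1)
r,q=np.nonzero((m>0)&(t.max(2)<70)); print("driver dark px",len(r),at(ct,q.mean(),r.mean(),.036).round(3), q.min(),q.max(),r.min(),r.max())
manip.servo_line([*M,-.005],vel=.12); print(manip.current_force().round(1))
effector.close(40); g=manip.current_finger_gap(); print("gap",g)
if .03<g<.05:
    manip.servo_line([*M,.05],vel=.1); print(manip.current_finger_gap(),manip.current_force().round(1))
    manip.servo_line([*M,.19],vel=.2)
    B=[.439,.394]
    manip.move_pose([*B,.19],down(y-.586))
    print(manip.current_finger_gap(),manip.current_tool_pos(),manip.current_clock())
    cv2.imwrite("pics/w10.png",viewer.get_image("wrist")[:,:,::-1])
    manip.servo_line([*B,.05],vel=.15)
    cv2.imwrite("pics/top10.png",viewer.get_image("top")[:,:,::-1]);cv2.imwrite("pics/sc10.png",viewer.get_image("scene")[:,:,::-1])
print(manip.current_clock())
E
python3 s9.py
```

```text
driver dark px 356 [ 0.48  -0.357  0.036] 434 447 198 245
[0.8 0.2 0.3]
gap 0.03966059038201426
0.039586083704226956 [-0.5  0.3 -4.5]
0.03995741901233112 [0.43989476 0.39208143 0.18938308] 42.55
43.7833
```

```bash
python3 - <<'E'
from h import *
B=[.439,.394]
manip.servo_line([*B,.015],vel=.1); print(manip.current_force().round(1))
manip.servo_line([*B,.0],vel=.05); print(manip.current_force().round(1),manip.current_tool_pos(),manip.current_finger_gap())
if abs(manip.current_force()[2])<15:
    effector.open_jaws(); print(manip.current_force().round(1))
    manip.servo_line([*B,.15],vel=.15)
    manip.servo_line([.40,.20,.28],vel=.3)
    t=viewer.get_image("top"); cv2.imwrite("pics/top11.png",t[:,:,::-1])
    cv2.imwrite("pics/sc11.png",viewer.get_image("scene")[:,:,::-1])
    c=viewer.get_calibration("wrist"); w=viewer.get_image("wrist"); cv2.imwrite("pics/w11.png",w[:,:,::-1])
    # bright fins in the free bay, seen from the top camera
    ct=viewer.get_calibration("top")
    a=t.astype(int); m=np.zeros((400,640),np.uint8); cv2.fillPoly(m,[np.array([[183,201],[213,201],[212,248],[181,249]])],1)
    b=cv2.imread("pics/top0.png")[:,:,::-1].astype(int)
    r,q=np.nonzero((m>0)&(abs(a-b).sum(2)>90))
    rect=cv2.minAreaRect(np.c_[q,r].astype(np.float32)); print(len(r),rect,at(ct,*rect[0],.048).round(3))
print(manip.current_clock())
E
```

```text
[ 1.  -0.6 -4.1]
[ 0.8  0.4 -4.6] [ 4.38730693e-01  3.93736323e-01 -3.90646025e-04] 0.039768669604976006
[ 0.3  0.5 -0.4]
981 ((197.5, 224.5), (47.0, 31.0), 90.0) [0.436 0.385 0.048]
47.9417
```

```bash
python3 - <<'E'
from h import *
ct=viewer.get_calibration("top")
manip.servo_line([.42,.02,.28],vel=.3)
t=viewer.get_image("top"); cv2.imwrite("pics/top12.png",t[:,:,::-1])
g=t[198:254,176:250].max(2)
for r in range(0,56,5): print(198+r,*g[r,::2])
for z in(.048,): print([tuple(np.round(proj(ct,(.439+sx*.065,.394+sy*.02,z)),1)) for sx,sy in((-1,-1),(-1,1),(1,1),(1,-1))])
print(manip.current_clock())
E
```

```text
198 150 145 126 110 111 107 107 104 102 95 97 101 91 97 93 95 90 93 98 76 76 80 79 78 80 77 81 74 71 66 67 68 68 65 65 114 100
203 154 136 75 93 109 109 114 76 75 72 74 64 70 59 91 98 107 108 119 49 117 117 114 60 82 65 67 55 75 80 84 108 113 117 117 107 108
208 154 139 66 104 108 113 117 101 144 129 108 100 83 126 57 110 105 112 114 48 110 115 117 114 156 100 119 77 67 130 58 113 117 120 116 104 97
213 155 127 58 113 109 119 118 85 118 148 120 100 83 101 61 104 101 105 120 59 119 115 119 113 149 137 103 73 75 126 64 109 115 115 120 100 127
218 155 124 55 117 110 107 127 86 105 147 130 109 79 84 56 112 107 104 112 66 117 117 118 90 146 123 101 95 74 103 60 114 120 118 119 101 128
223 156 104 46 115 98 107 128 78 94 118 137 116 96 69 58 107 100 99 112 72 123 117 127 96 121 121 116 95 45 101 62 121 119 117 119 100 148
228 156 105 56 112 111 108 123 102 85 110 146 120 110 58 70 103 101 108 110 81 116 120 125 81 112 157 99 106 74 97 62 112 117 117 125 98 139
233 156 98 59 106 109 105 127 106 82 92 132 124 98 65 69 103 102 105 107 87 116 120 133 81 92 147 129 114 73 70 68 115 118 119 120 77 138
238 152 102 62 98 108 97 137 101 102 85 110 153 97 60 71 103 107 108 105 90 118 118 134 70 91 146 134 96 89 65 78 124 121 120 124 77 136
243 151 100 68 108 103 104 90 88 73 71 75 93 86 53 76 109 110 105 94 102 124 122 92 67 70 72 68 58 63 25 88 120 124 123 121 79 164
248 146 74 69 89 97 101 96 90 85 93 91 88 96 96 99 86 92 100 84 97 115 112 114 114 110 115 116 115 116 113 115 115 115 114 119 59 164
253 158 159 163 160 159 157 157 160 165 163 160 156 160 158 158 158 158 159 156 161 157 156 159 153 155 153 160 157 159 155 160 159 160 155 157 153 157
[(np.float64(199.9), np.float64(245.1)), (np.float64(186.5), np.float64(244.9)), (np.float64(189.4), np.float64(202.2)), (np.float64(202.6), np.float64(202.5))]
48.7417
```

```bash
python3 -c "
from bench import manip
print(manip.hand_in())"
```

```text
the job is handed in; nothing more can be done
None
```

I handed the job in at about 49 s. The microscope is swung off the mat to the right, the screwdriver is in the tool rest and the module is in the free bay; later pixel readings agree for the last two, but no verdict came back.

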